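Find the fuller hardener bottle and hold it over the mixing cup

ROBOT

A 6-joint arm with a two-finger parallel gripper is mounted at the origin on a cart in front of the work surface, level with it; the furniture and walls round the work are solid. World frame = base frame: x ahead of the robot, y to its left, z up, the work surface at z = 0. Lengths are in m, angles in rad, forces in N, time in s.
With the tool pointing down it reaches from about 0.375 to 0.975 m from the base axis. Payload 3.8 kg.
Tool frame: the origin (TCP) lies on the centre line of the jaws, within the pads' length; the fingertips stand 8 mm ahead of it and the grasp point (between the pads) lies 11 mm behind it; z points along the fingers, y is the direction in which the jaws open and shut (so a half turn about z gives the same grasp; the last joint's range is limited). The gripper opens to 85 mm and grips with 20 to 120 N. Pads are 22 mm wide; open, the fingers measure 114 mm over their backs; the gripper's body (76 mm by 85 mm) begins 54 mm behind the grasp point. The pads swing forward as they close: fully open they stand 13 mm farther back than shut.
Start: joints at [-1.366, 0.264, 1.604, -0, 1.274, -0.037], TCP at [0.162, -0.655, 0.239] pointing down, gripper open.
Joint ranges: [-2.63, 2.63], [-0.94, 2.18], [0.31, 2.57], [-1.31, 4.45], [0, 2.66], [-2.55, 2.55]. Speed limits (rad/s): [2.57, 2.57, 3.14, 3.14, 3.14, 3.14].

INTERFACE

Orientations are given as a rotation vector (axis times angle).
In Python, from workcell import * gives the robot as it stands.
- The arm moves only by the tool play_rows, never from a script. Its arguments are lists of equal length, an entry for each row: "slide": the shift along the tool's x, y, z in cm, a list of three; "delta_rot": the turn, a rotation vector about the tool's x, y, z in rad, a list of three. In form: {"slide": [[x, y, z], ...], "delta_rot": [[wx, wy, wz], ...]}. A call has 1 to 12 rows; each row is the pose to reach, as a shift and turn from the pose measured when the call began, along the tool's axes at that moment; what a row does not reach only later rows make up. A row lasts 1/12 s, in which the tool goes at most 41.7 mm and 7.16 degrees, less where a joint would pass 70% of its speed; a pose out of reach is approached as far as the arm can. A call with a gripper value outside its range is refused whole. "hand" is the opening, from 0 (shut) to 1 (fully open), set as the call begins (left out, the last holds). The fingers move at their own pace and stop on an object; "force" is the grip in N (left out, the last holds). Time passes only in rows, so rows that repeat a pose let the fingers close. It gives the time, the measured TCP pose, the force and the opening at its end, in the units of the state.
- read_state(): the state, without advancing time (a new reading comes with each control period).
- read_camera(name): name is "scene" or "top"; returns a dict with "image" (400x640x3 uint8, red, green, blue), "depth" (400x640 float32, m along the optical axis (not along the pixel's ray), 0 where there is no reading), "fovy" (degrees; the focal length in pixels is half the picture's height over the tangent of half this angle, whatever the lens; pixels are square), "cx", "cy" (the principal point, pixels), "world_from_camera" (4x4, takes a point from camera to world coordinates). Camera axes: x right, y up, looking along -z (the intrinsics and any distortion apply to the point x, -y, -z); pixel columns grow to the right and rows downward; lengths in m; the calibration is good to about 2 mm. A picture is of the moment at which its call begins.
- finish_job(): hands the job in, once; it reports no verdict.
Trained networks look in a picture, given as the dict that the camera call returned (one of the last four; its "shot" number tells which), for a name from the list of things; names that differ only in an ending like _2 or _b are one class to them, and where a whole thing is asked for, a point or a joint stands for the part that bears it (a point fixed in the world has none). Each returns a list of dicts, best first, with "conf" (0 to 1); they miss things now and then, are a little off and sometimes report something else, mostly with a low value. They report only what shows in the picture. A call takes as long as a camera call. They do not tell look-alikes from the thing itself.
- spot_in(target, picture): "bbox" ([centre column, centre row, width, height] in pixels, round what is visible of it).
- landmark_of(target, picture): "at" ([column, row] in pixels: a listed point, or the origin of a listed thing).
The state is a dict: "time": time; "q": joint angles; "joint_vel": joint speeds; "joint_torque": joint torques, N m; "tool_pos": TCP position; "tcp_rot": TCP orientation; "wrist_force": force on the tool from outside, world axes, zero at the start; "torque": the same for the moment, N m; "width": opening from 0.0 (shut) to 1.0 (fully open).
Only numpy, scipy, OpenCV 4.12 (cv2) and the standard library are available. Lean on these libraries where they do the work, as an engineer would, in place of code of your own. Each camera call takes 0.05 s, during which the arm holds its last target.

TASK

One of the two look-alike hardener bottles under the clear dust hood is nearly empty and only its weight tells. Slide the hood fully open, away from you, lift the near bottle a hand's breadth (5 cm or more) for about a second and stand it back on its pad, then lift the far one the same way to compare. Finish holding the heavier bottle upright in the gripper, centred over the mixing cup with its underside a good 5 cm clear of the rim, while the lighter one stands on its pad and the cup and everything else on the table stay where they are.

Things in the scene. Friction and masses are not known exactly. Their poses are not given: they have to be found in the camera images.
- rack: Plywood board, 120 (x) x 440 (y) x 12 mm, fixed to the table, with a 10 mm high aluminium guide rail along each long edge. It runs roughly away from the robot. Origin: centre of its underside; z up, y along the rails toward the far end, to which the hood opens, x to the robot's right. The hood slides along y.
- hood (a joint): Slide of the clear plastic dust hood along the rack's y, in m: 0 = shut over both pads, 0.22 = fully open at the far stop, both bottles uncovered; starts between 0 and 0.03. It stays where it is left and needs about 2 N to move. The hood is a tunnel 100 (x) x 190 (y) mm, its top 146 mm above the table, open at its near end and below, walled at the far end.
- hood_knob (a point): Middle of the upright round wooden knob on the hood's top, 20 mm from its near edge, 165 mm above the table; the knob is 22 mm thick and 30 mm high (149 to 179 mm above the table), and may be gripped from above with any yaw. Moves with the hood. Axes as the rack's.
- pad_near (a point): Centre of the near black rubber pad (60 mm disc, flat) on top of the board, 12 mm above the table, at y = -165 mm in the rack's frame.
- pad_far (a point): Centre of the far rubber pad, same kind, at y = -65 mm in the rack's frame. The near edge of the fully open hood stands 75 mm beyond this pad's centre, so a gripper that closes across the rack (along its x) has the most room.
- bottle_1_mid (a point): Centre, half-way up, of one of two identical opaque white plastic bottles with red caps: 114 mm high, round body 48 mm thick for the lower 90 mm, cap 26 mm thick above. Axes: z up the bottle. One stands on each pad, which on which varies, centre 69 mm above the table. One bottle weighs 70 to 90 g, the other 250 to 310 g. Grip it round the body from above.
- bottle_2_mid (a point): Centre, half-way up, of the other bottle; same shape, size and axes.
- cup_mid (a point): Centre, half-way up, of the loose mixing cup: clear, a little resin in it, round, 73 mm wide at the rim, 75 mm high, standing on the table at the robot's left. Light; do not touch it. Between rack and cup a tall fixed plywood cluster overhangs the far part of the table (from about x = 0.53 m outward, y = -0.22 to 0.6 m); carry in front of it, above the low things (the tallest, a glue bottle by the cup, is 176 mm).
Not all that is in view belongs to the job. Leave any green or pink look-alike of the part that bears bottle_2_mid alone.

How it is judged:
On the way, in this order (a step that is already met when the one before it is completed fails the run):
1. the hood is fully open (value of joint hood above 0.205 m), for 0.2 s.
2. the bottle from the near pad is lifted 3 cm or more, while the other stands on the far pad (((z of bottle_1_mid in the frame of rack above 0.099 m and contact force between bottle_1 and the fingers above 0.5 N and horizontal distance between bottle_2_mid and pad_far below 0.03 m and z of bottle_2_mid in the frame of rack below 0.075 m and angle between bottle_2_mid's own z axis and vertical below 0.1 rad) or (z of bottle_2_mid in the frame of rack above 0.099 m and contact force between bottle_2 and the fingers above 0.5 N and horizontal distance between bottle_1_mid and pad_far below 0.03 m and z of bottle_1_mid in the frame of rack below 0.075 m and angle between bottle_1_mid's own z axis and vertical below 0.1 rad))), for 0.3 s.
3. the bottle from the far pad is lifted 3 cm or more, while the other stands back on the near pad (((z of bottle_1_mid in the frame of rack above 0.099 m and contact force between bottle_1 and the fingers above 0.5 N and horizontal distance between bottle_2_mid and pad_near below 0.03 m and z of bottle_2_mid in the frame of rack below 0.075 m and angle between bottle_2_mid's own z axis and vertical below 0.1 rad) or (z of bottle_2_mid in the frame of rack above 0.099 m and contact force between bottle_2 and the fingers above 0.5 N and horizontal distance between bottle_1_mid and pad_near below 0.03 m and z of bottle_1_mid in the frame of rack below 0.075 m and angle between bottle_1_mid's own z axis and vertical below 0.1 rad))), for 0.3 s.
At the end, for the whole second after the job is handed in: Heavier held still in the fingers, within 0.2 rad of upright, within 40 mm of the cup's axis, underside 30 to 250 mm above its rim; lighter one standing within 30 mm of a pad's centre, untouched, pressing on the board with under 1.6 N; hood at 0.195 m or more; cup moved under 20 mm (value of joint hood above 0.195 m and distance of cup_mid from where it was at the start of the episode below 0.02 m and ((contact force between bottle_1 and the fingers above 1 N and horizontal distance between bottle_1_mid and cup_mid below 0.04 m and z of bottle_1_mid in the frame of cup_mid between 0.125 and 0.35 m and angle between bottle_1_mid's own z axis and vertical below 0.2 rad and linear speed of bottle_1 below 0.03 m/s and ((horizontal distance between bottle_2_mid and pad_near below 0.03 m and z of bottle_2_mid in the frame of rack below 0.075 m and angle between bottle_2_mid's own z axis and vertical below 0.1 rad) or (horizontal distance between bottle_2_mid and pad_far below 0.03 m and z of bottle_2_mid in the frame of rack below 0.075 m and angle between bottle_2_mid's own z axis and vertical below 0.1 rad)) and contact force between bottle_2 and rack between 0.2 and 1.6 N and contact force between bottle_2 and the arm below 0.1 N and contact force between bottle_2 and the fingers below 0.1 N and linear speed of bottle_2 below 0.02 m/s) or (contact force between bottle_2 and the fingers above 1 N and horizontal distance between bottle_2_mid and cup_mid below 0.04 m and z of bottle_2_mid in the frame of cup_mid between 0.125 and 0.35 m and angle between bottle_2_mid's own z axis and vertical below 0.2 rad and linear speed of bottle_2 below 0.03 m/s and ((horizontal distance between bottle_1_mid and pad_near below 0.03 m and z of bottle_1_mid in the frame of rack below 0.075 m and angle between bottle_1_mid's own z axis and vertical below 0.1 rad) or (horizontal distance between bottle_1_mid and pad_far below 0.03 m and z of bottle_1_mid in the frame of rack below 0.075 m and angle between bottle_1_mid's own z axis and vertical below 0.1 rad)) and contact force between bottle_1 and rack between 0.2 and 1.6 N and contact force between bottle_1 and the arm below 0.1 N and contact force between bottle_1 and the fingers below 0.1 N and linear speed of bottle_1 below 0.02 m/s))); the arm keeps its last pose, push and grip.
It fails at once if a bottle is tipped by more than 0.5 rad (angle between any of bottle_1_mid, bottle_2_mid's own z axis and vertical above 0.5 rad).
It fails at once if the mixing cup is pushed by more than 30 mm or tipped (distance of cup_mid from where it was at the start of the episode above 0.03 m or angle between cup_mid's own z axis and vertical above 0.4 rad).
It fails at once if a bystander is moved by more than 30 mm (distance of any of glue_bottle, sanding_block, ply_panel, cell_small, tape, screwdriver from where it was at the start of the episode above 0.03 m).
It also fails if it takes over 72 s, if anything falls off the work surface, if the arm or the gripper's body presses on something with over 40 N, if the wrist force passes 120 N, or if a joint passes its speed limit or range.

## Working session

There is one attempt and no reset: what is moved stays moved. The work goes in short steps, Python scripts to look and compute and a tool call to move; the robot and the scene stay as the last step left them, time stands still between calls to the robot, and variables do not carry over. Pictures are saved under pics/ and viewed, and the job is handed in when it is done.

Besides the shell and the picture viewer there is one more tool, called after "Request:" by a JSON object that holds its "method" and its "body", one argument or row to a line. play_rows: Moves the arm, as the interface text tells. Its arguments: {"type":"object","properties":{"slide":{"type":"array"},"delta_rot":{"type":"array"},"hand":{"type":"number"},"force":{"type":"number"}},"required":["slide","delta_rot"]}

```bash
ls; mkdir -p pics
cat > h.py <<'E'
from workcell import *
import numpy as np, cv2
from scipy.spatial.transform import Rotation as R
def shot(cam,name):
    p=read_camera(cam); cv2.imwrite('pics/'+name+'.png',p['image'][:,:,::-1]); return p
def w(p,c,r,d=None):
    f=200/np.tan(np.radians(p['fovy'])/2)
    if d is None: d=p['depth'][int(round(r)),int(round(c))]
    v=np.array([(c-p['cx'])/f*d,-(r-p['cy'])/f*d,-d,1]); return (p['world_from_camera']@v)[:3]
def atz(p,c,r,z):
    a=w(p,c,r,.5);b=w(p,c,r,1.5); t=(z-a[2])/(b[2]-a[2]); return a+t*(b-a)
E
python3 - <<'E'
from h import *
s=read_state(); print(s)
for cam in ['scene','top']:
    p=shot(cam,cam+'0'); print(cam,{k:v for k,v in p.items() if k not in('image','depth')})
    for n in ['hood_knob','pad_near','pad_far','bottle_1_mid','cup_mid','rack']:
        try:
            for d in landmark_of(n,p)[:3]:
                c,r=d['at']; print(n,d['conf'],np.round(d['at'],1),np.round(w(p,c,r),3))
        except Exception as e: print(n,e)
E
```

```text
pics
{'time': 0.0, 'q': array([-1.36589349e+00,  2.64732744e-01,  1.60537061e+00, -3.57152296e-05,
        1.27371555e+00, -3.69092371e-02]), 'joint_vel': array([-0.0002115 , -0.00124647,  0.00115289, -0.00038331, -0.00039032,
        0.00088212]), 'joint_torque': array([-9.43124105e-04, -5.15118134e+01, -3.67311215e+01, -1.78331743e-04,
        1.29240294e-02, -1.74841500e-05]), 'tool_pos': array([ 0.16147204, -0.65466379,  0.2379776 ]), 'tcp_rot': array([-3.11645691e+00, -3.78661895e-01,  3.46583302e-04]), 'wrist_force': array([0.39036213, 0.01342432, 0.20468847]), 'torque': array([-0.022057  ,  0.00779055, -0.0065006 ]), 'width': 0.9982932842264539}
scene {'fovy': 49.40690754117654, 'cx': 325.9219068043589, 'cy': 201.7475548585992, 'world_from_camera': array([[ 0.88536607,  0.24542638, -0.39483265,  0.05214203],
       [-0.46461911,  0.43789392, -0.76966096, -1.0052328 ],
       [-0.01600029,  0.86487849,  0.50172621,  0.76727571],
       [ 0.        ,  0.        ,  0.        ,  1.        ]]), 'shot': 1}
hood_knob 0.55 [325.3 264.7] [ 0.395 -0.329  0.168]
pad_near 0.63 [324.8 312.7] [ 0.387 -0.337  0.035]
rack 0.93 [377.8 290.4] [ 0.521 -0.355  0.06 ]
top {'fovy': 43.888260439367684, 'cx': 326.962665859505, 'cy': 191.32045819966368, 'world_from_camera': array([[-1.58010973e-02,  9.74915353e-01, -2.22014370e-01,
         1.65932402e-01],
       [-9.99873752e-01, -1.50347194e-02,  5.14166566e-03,
        -5.91229274e-02],
       [ 1.67476505e-03,  2.22067585e-01,  9.75029837e-01,
         1.75477448e+00],
       [ 0.00000000e+00,  0.00000000e+00,  0.00000000e+00,
         1.00000000e+00]]), 'shot': 2}
hood_knob 0.96 [406.  229.5] [ 0.395 -0.317  0.186]
pad_near 0.65 [396.6 233.2] [ 0.389 -0.293  0.145]
pad_far 0.76 [396.3 206.3] [ 0.478 -0.296  0.145]
bottle_1_mid 0.73 [397.9 235. ] [ 0.382 -0.296  0.15 ]
cup_mid 0.94 [224.7 222.2] [0.454 0.294 0.022]
rack 0.82 [391.7 188.4] [ 0.539 -0.283  0.146]
```

View pics/scene0.png

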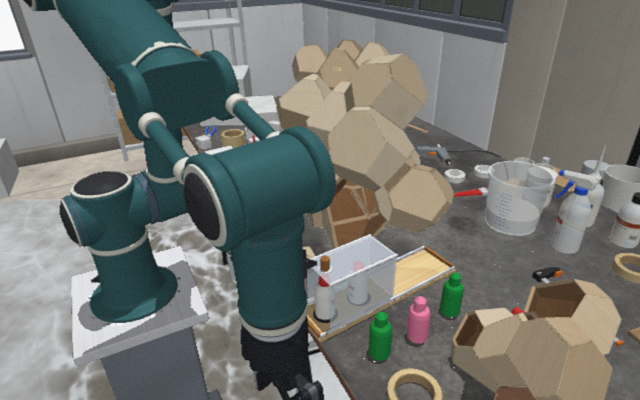

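View pics/top0.png

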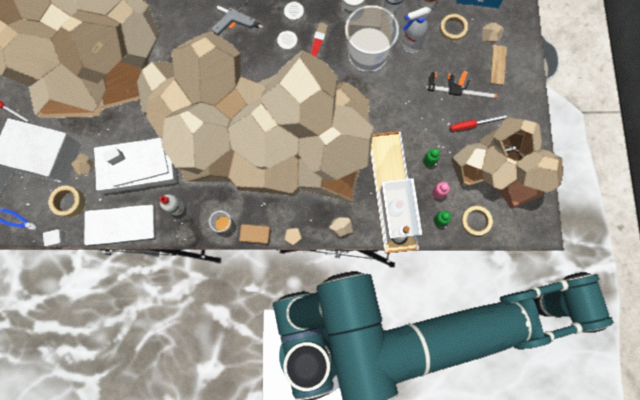

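Run:
```python
import cv2
t=cv2.imread('pics/top0.png'); cv2.imwrite('pics/topc.png',cv2.resize(t[120:280,350:450],None,fx=3.7,fy=3.7,interpolation=2))
t=cv2.imread('pics/top0.png'); cv2.imwrite('pics/topcup.png',cv2.resize(t[170:280,160:290],None,fx=5,fy=5,interpolation=2))
t=cv2.imread('pics/scene0.png'); cv2.imwrite('pics/scc.png',cv2.resize(t[200:350,270:470],None,fx=4,fy=4,interpolation=2))
```

```text
(no output)
```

View pics/topc.png

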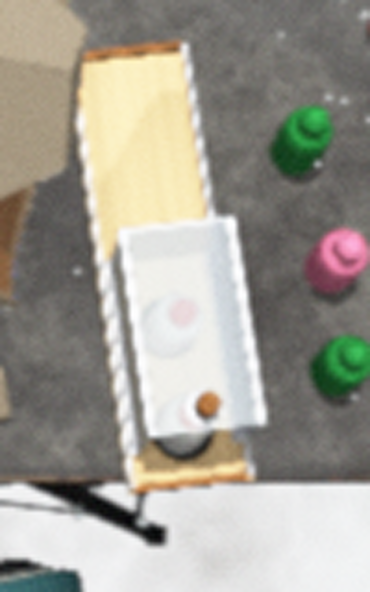

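View pics/topcup.png

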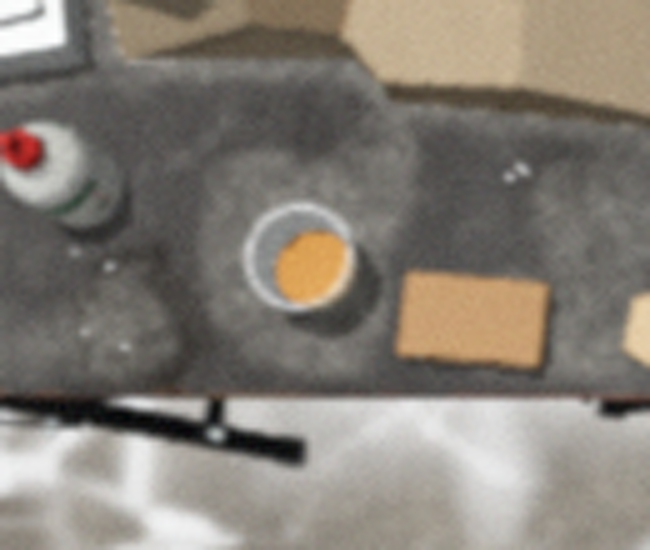

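View pics/scc.png

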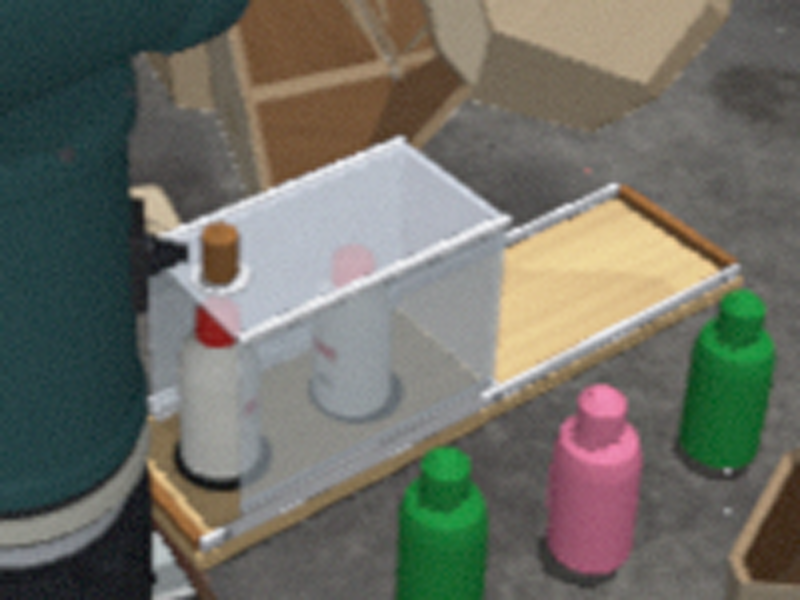

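Run:
```python
from h import *
p=read_camera('top')
q=lambda a,b:(350+a/3.7,120+b/3.7)
for n,(a,b),z in [('FL',(83,60),.02),('FR',(187,46),.02),('NL',(133,488),.02),('NR',(253,476),.02),('knob',(207,402),.179),('capfar',(183,311),.126),('padnear',(184,437),.012),('hoodNL',(143,436),.146),('hoodNR',(266,423),.146),('hoodFL',(120,230),.146),('hoodFR',(233,218),.146)]:
    print(n,np.round(atz(p,*q(a,b),z),3),np.round(w(p,*q(a,b)),3))
# knob by depth
D=p['depth']; H,W=D.shape
ys,xs=np.mgrid[0:H,0:W]; f=200/np.tan(np.radians(p['fovy'])/2)
P=np.stack([(xs-p['cx'])/f*D,-(ys-p['cy'])/f*D,-D,np.ones_like(D)],-1)@p['world_from_camera'].T
def med(m): return np.round(np.median(P[m][:,:3],0),4),m.sum()
X,Y,Z=P[...,0],P[...,1],P[...,2]
box=(X>.3)&(X<.8)&(Y<-.2)&(Y>-.42)
m=box&(Z>.172)&(Z<.195); print('knob',med(m),np.round(P[m][:,:3].min(0),3),np.round(P[m][:,:3].max(0),3))
m=box&(Z>.138)&(Z<.158)
print('hood',cv2.minAreaRect(P[m][:,:2].astype(np.float32)),m.sum())
m=(box&(Z>.006)&(Z<.035)&(Y>-.37)); print('rack',cv2.minAreaRect(P[m][:,:2].astype(np.float32)),m.sum())
cb=(abs(X-.44)<.08)&(abs(Y-.285)<.08)
m=cb&(Z>.05); print('cup',med(m),P[m][:,:3].min(0),P[m][:,:3].max(0))
for d in spot_in('cup_mid',p)[:2]: print(d)
c=lambda a,b:(160+a/5,170+b/5)
for a,b in [(243,257),(354,257),(298,201),(300,312)]: print(np.round(atz(p,*c(a,b),.075),3))
g=(X>.3)&(X<.62)&(Y>-.2)&(Y<.3)
for zz in (.1,.15,.2,.25,.3,.4): 
    mm=g&(Z>zz); print(zz,P[mm][:,:3].min(0) if mm.any() else None)
```

```text
FL [ 0.766 -0.239  0.02 ] [ 0.768 -0.239  0.014]
FR [ 0.779 -0.343  0.02 ] [ 0.789 -0.348 -0.008]
NL [ 0.341 -0.271  0.02 ] [ 0.341 -0.27   0.023]
NR [ 0.351 -0.384  0.02 ] [ 0.353 -0.388  0.002]
knob [ 0.398 -0.318  0.179] [ 0.398 -0.318  0.183]
capfar [ 0.489 -0.31   0.126] [ 0.485 -0.307  0.146]
padnear [ 0.39  -0.322  0.012] [ 0.379 -0.31   0.092]
hoodNL [ 0.374 -0.266  0.146] [ 0.377 -0.269  0.124]
hoodNR [ 0.384 -0.375  0.146] [ 0.403 -0.404 -0.   ]
hoodFL [ 0.561 -0.253  0.146] [ 0.562 -0.254  0.14 ]
hoodFR [ 0.57  -0.356  0.146] [ 0.607 -0.383  0.001]
knob (array([ 0.3983, -0.3162,  0.1782]), np.int64(32)) [ 0.388 -0.326  0.172] [ 0.407 -0.307  0.186]
hood ((0.4735790491104126, -0.310428261756897), (0.1907639354467392, 0.10507109761238098), 5.2482171058654785) 1694
rack ((0.5676019787788391, -0.285122811794281), (0.16863113641738892, 0.4600830376148224), 89.8134536743164) 2104
cup (array([0.4598, 0.3161, 0.0702]), np.int64(123)) [0.41554092 0.26846305 0.05103906] [0.48537547 0.34008145 0.08659187]
{'bbox': [221.6, 219.6, 19.0, 25.6], 'conf': 0.61}
{'bbox': [397.1, 193.6, 52.5, 128.8], 'conf': 0.16}
[0.449 0.339 0.075]
[0.448 0.263 0.075]
[0.488 0.302 0.075]
[0.411 0.298 0.075]
0.1 [ 0.52736964 -0.19958376  0.10006824]
0.15 [ 0.53629325 -0.19958376  0.1501227 ]
0.2 [ 0.53629325 -0.19958376  0.27068204]
0.25 [ 0.53629325 -0.19958376  0.27068204]
0.3 [ 0.53831305 -0.19376355  0.30000771]
0.4 [ 0.60513718 -0.08869154  0.40012743]
```

The near white bottle (scene px ~325,300) and the far one (360,285) stand inside the hood. The green and pink bottles beside the rack (scene 380,335; 420,320; 452,295) are the decoys. The knob is at about (0.398, -0.317), the rack yaw is about 5°, and the cup is at about (0.449, 0.301).

```bash
cat >> h.py <<'E'
def go(x,y,z,yaw=None):
    s=read_state(); M=R.from_rotvec(s['tcp_rot']); m=M.as_matrix()
    d=m.T@(np.array([x,y,z])-s['tool_pos'])*100
    if yaw is None: yaw=np.degrees(np.arctan2(m[1,0],m[0,0]))
    a=np.radians(yaw); T=np.array([[np.cos(a),np.sin(a),0],[np.sin(a),-np.cos(a),0],[0,0,-1]])
    r=R.from_matrix(m.T@T).as_rotvec()
    print('pos',np.round(s['tool_pos'],4),'yaw',round(np.degrees(np.arctan2(m[1,0],m[0,0])),2),'F',np.round(s['wrist_force'],2),'w',round(float(s['width']),3),'t',s['time'])
    print('slide',np.round(d,2),'rot',np.round(r,3),'rows>=',round(np.linalg.norm(d)/4.17,1))
E
python3 - <<'E'
from h import *
go(.398,-.317,.25,5.1)
E
```

```text
pos [ 0.1616 -0.6554  0.2393] yaw 13.85 F [ 0.15 -0.28  0.19] w 1.0 t 0.8
slide [ 31.05 -27.19  -1.07] rot [ 0.    -0.     0.153] rows>= 9.9
```

Request:
{"method": "play_rows", "body": {
  "slide": [
    [2.6,-2.3,-0.1],
    [5.2,-4.5,-0.2],
    [7.8,-6.8,-0.3],
    [10.4,-9.1,-0.4],
    [13,-11.3,-0.5],
    [15.6,-13.6,-0.6],
    [18.2,-15.9,-0.7],
    [20.8,-18.1,-0.8],
    [23.4,-20.4,-0.9],
    [26,-22.7,-1],
    [28.6,-25,-1.05],
    [31.05,-27.2,-1.1]
  ],
  "delta_rot": [
    [0,0,0.02],
    [0,0,0.04],
    [0,0,0.06],
    [0,0,0.08],
    [0,0,0.1],
    [0,0,0.12],
    [0,0,0.14],
    [0,0,0.153],
    [0,0,0.153],
    [0,0,0.153],
    [0,0,0.153],
    [0,0,0.153]
  ],
  "hand": 0.8
}}

```text
time: 1.8
tool_pos: [0.3988, -0.3154, 0.2507]
tcp_rot: [3.138, 0.139, 0.001]
wrist_force: [-0.0, 0.2, 0.4]
width: 0.797
```

Run:
```python
from h import *
p=shot('scene','s1'); go(.398,-.317,.162,5.1)
```

```text
pos [ 0.4016 -0.311   0.2508] yaw 5.22 F [ 1.48  3.29 -0.57] w 0.806 t 1.85
slide [-0.44  0.6   8.88] rot [-0.003 -0.004  0.002] rows>= 2.1
```

View pics/s1.png

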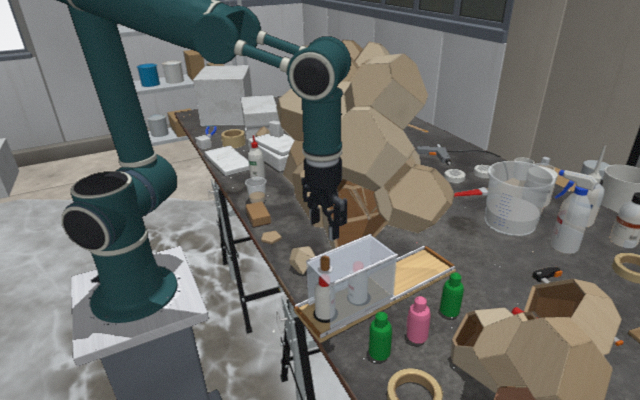

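Request:
{"method": "play_rows", "body": {
  "slide": [
    [-0.4,0.6,0],
    [-0.4,0.6,0],
    [-0.4,0.6,0]
  ],
  "delta_rot": [
    [0,0,0],
    [0,0,0],
    [0,0,0]
  ]
}}

```text
time: 2.1
tool_pos: [0.3978, -0.3181, 0.2509]
tcp_rot: [-3.135, -0.142, -0.005]
wrist_force: [-0.7, -0.0, 0.1]
width: 0.8
```

Run:
```python
from h import *
go(.398,-.317,.162,5.1)
```

```text
pos [ 0.3978 -0.3181  0.2509] yaw 5.19 F [-0.67 -0.03  0.07] w 0.8 t 2.1
slide [ 0.   -0.08  8.89] rot [-0.003 -0.004  0.002] rows>= 2.1
```

Request:
{"method": "play_rows", "body": {
  "slide": [
    [0,0,2.5],
    [0,0,5.5],
    [0,0,7.8],
    [0,0,8.8],
    [0,0,8.9],
    [0,0,8.9]
  ],
  "delta_rot": [
    [0,0,0],
    [0,0,0],
    [0,0,0],
    [0,0,0],
    [0,0,0],
    [0,0,0]
  ]
}}

```text
time: 2.6
tool_pos: [0.3975, -0.3185, 0.1618]
tcp_rot: [-3.135, -0.14, -0.004]
wrist_force: [-0.3, 0.7, 0.5]
width: 0.8
```

Request:
{"method": "play_rows", "body": {
  "slide": [
    [0,0,0],
    [0,0,0],
    [0,0,0],
    [0,0,0],
    [0,0,0],
    [0,0,0],
    [0,0,0],
    [0,0,0]
  ],
  "delta_rot": [
    [0,0,0],
    [0,0,0],
    [0,0,0],
    [0,0,0],
    [0,0,0],
    [0,0,0],
    [0,0,0],
    [0,0,0]
  ],
  "hand": 0,
  "force": 30
}}

```text
time: 3.27
tool_pos: [0.398, -0.3168, 0.1636]
tcp_rot: [-3.132, -0.139, -0.006]
wrist_force: [-1.6, 7.6, 9.7]
width: 0.244
```

Run:
```python
from h import *
p=shot('scene','s2'); t=cv2.imread('pics/s2.png'); cv2.imwrite('pics/s2c.png',cv2.resize(t[150:350,240:480],None,fx=3,fy=3,interpolation=2))
go(.398+.2*.996,-.317+.2*.089,.162)
```

```text
pos [ 0.398  -0.3168  0.1635] yaw 5.1 F [-1.83  7.94  8.11] w 0.248 t 3.3167
slide [2.0e+01 1.0e-02 2.4e-01] rot [-0.006 -0.004  0.   ] rows>= 4.8
```

View pics/s2c.png

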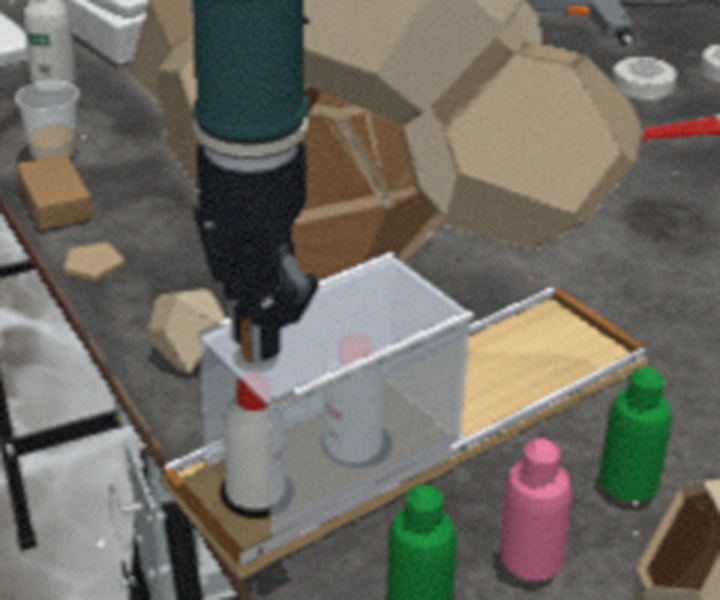

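Request:
{"method": "play_rows", "body": {
  "slide": [
    [1,0,-0.1],
    [2.2,0,-0.1],
    [3.6,0,-0.1],
    [5,0,-0.1],
    [6.4,0,-0.1],
    [7.8,0,-0.1],
    [9,0,-0.1],
    [10,0,-0.1]
  ],
  "delta_rot": [
    [0,0,0],
    [0,0,0],
    [0,0,0],
    [0,0,0],
    [0,0,0],
    [0,0,0],
    [0,0,0],
    [0,0,0]
  ]
}}

```text
time: 3.98
tool_pos: [0.4987, -0.3066, 0.1638]
tcp_rot: [-3.13, -0.14, -0.003]
wrist_force: [-2.7, 1.7, -7.9]
width: 0.248
```

Run:
```python
from h import *
p=shot('top','t3'); t=cv2.imread('pics/t3.png'); cv2.imwrite('pics/t3c.png',cv2.resize(t[50:350,200:480],None,fx=2.4,fy=2,interpolation=2))
p=shot('scene','s3'); t=cv2.imread('pics/s3.png'); cv2.imwrite('pics/s3c.png',cv2.resize(t[50:350,200:480],None,fx=2,fy=2,interpolation=2))
go(.398+.19*.996,-.317+.19*.089,.163)
```

```text
pos [ 0.4994 -0.3066  0.1638] yaw 5.15 F [  1.42   3.1  -11.66] w 0.243 t 4.0833
slide [8.8  0.14 0.12] rot [-0.008 -0.005  0.   ] rows>= 2.1
```

View pics/t3c.png

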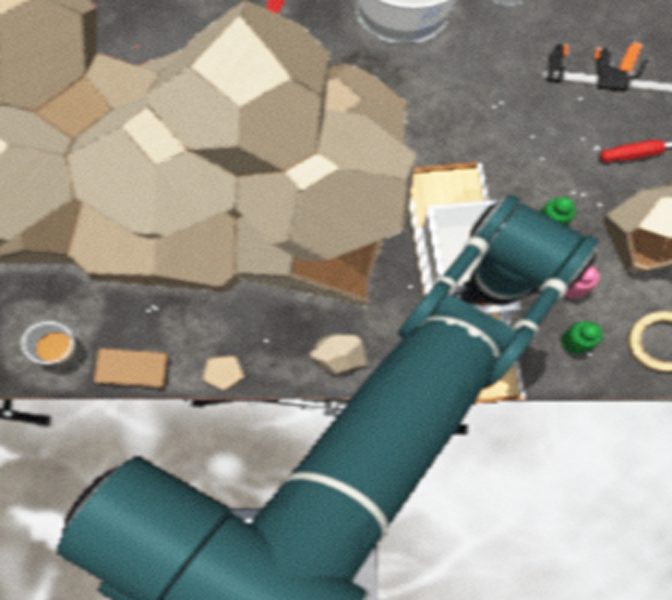

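View pics/s3c.png

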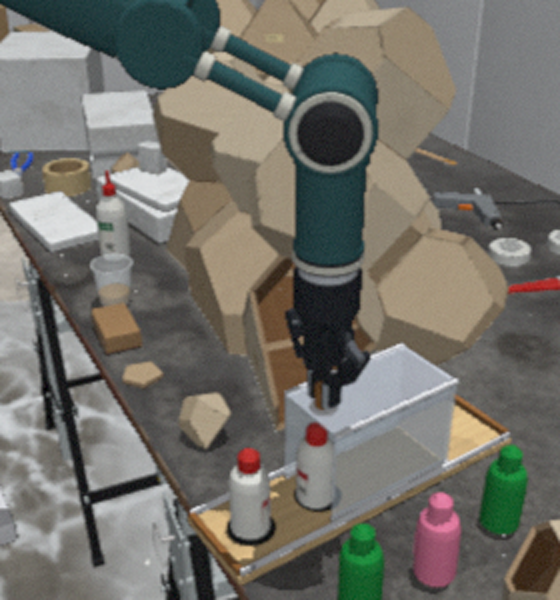

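Request:
{"method": "play_rows", "body": {
  "slide": [
    [1,0,0.05],
    [2.2,0,0.05],
    [3.6,0,0.05],
    [5,0,0.05],
    [6.2,0,0.05],
    [7.2,0,0.05],
    [8,0,0.05],
    [8.6,0,0.05]
  ],
  "delta_rot": [
    [0,0,0],
    [0,0,0],
    [0,0,0],
    [0,0,0],
    [0,0,0],
    [0,0,0],
    [0,0,0],
    [0,0,0]
  ]
}}

```text
time: 4.75
tool_pos: [0.5867, -0.2978, 0.1638]
tcp_rot: [-3.128, -0.141, -0.007]
wrist_force: [-2.4, 5.3, -4.2]
width: 0.241
```

Request:
{"method": "play_rows", "body": {
  "slide": [
    [0.3,0,0],
    [0.6,0,0],
    [0.9,0,0],
    [1.1,0,0],
    [1.1,0,0]
  ],
  "delta_rot": [
    [0,0,0],
    [0,0,0],
    [0,0,0],
    [0,0,0],
    [0,0,0]
  ]
}}

```text
time: 5.17
tool_pos: [0.5907, -0.2973, 0.1637]
tcp_rot: [-3.127, -0.142, 0.018]
wrist_force: [-25.6, 1.6, 6.1]
width: 0.243
```

Request:
{"method": "play_rows", "body": {
  "slide": [
    [0,0,0],
    [0,0,0],
    [0,0,0],
    [0,0,0],
    [0,0,-1.5],
    [0,0,-4],
    [0,0,-7],
    [0,0,-9],
    [0,0,-9.5]
  ],
  "delta_rot": [
    [0,0,0],
    [0,0,0],
    [0,0,0],
    [0,0,0],
    [0,0,0],
    [0,0,0],
    [0,0,0],
    [0,0,0],
    [0,0,0]
  ],
  "hand": 0.75
}}

```text
time: 5.92
tool_pos: [0.5953, -0.2999, 0.2651]
tcp_rot: [-3.132, -0.143, 0.003]
wrist_force: [0.6, -0.2, 1.2]
width: 0.748
```

Run:
```python
from h import *
go(.40,-.45,.26,5.1)
```

```text
pos [ 0.5953 -0.2999  0.2651] yaw 5.23 F [ 0.57 -0.23  1.19] w 0.748 t 5.9167
slide [-20.81  13.17   0.46] rot [-0.006  0.002  0.002] rows>= 5.9
```

```bash
cat > m.py <<'E'
from h import *
import sys
def white(p,cam):
    D=p['depth'];H,W=D.shape
    ys,xs=np.mgrid[0:H,0:W]; f=200/np.tan(np.radians(p['fovy'])/2)
    P=(np.stack([(xs-p['cx'])/f*D,-(ys-p['cy'])/f*D,-D,np.ones_like(D)],-1)@p['world_from_camera'].T)[...,:3]
    I=p['image'].astype(int); r,g,b=I[...,0],I[...,1],I[...,2]
    box=(P[...,0]>.34)&(P[...,0]<.54)&(P[...,1]>-.39)&(P[...,1]<-.24)&(D>0)
    cap=box&(r>120)&(g<90)&(b<90)&(P[...,2]>.09)&(P[...,2]<.14)
    n,l,st,ce=cv2.connectedComponentsWithStats(cap.astype(np.uint8))
    for k in range(1,n):
        if st[k,4]>8:
            q=P[l==k]; print(cam,'cap px',np.round(ce[k],1),st[k,4],'med',np.round(np.median(q,0),4),'min',np.round(q.min(0),3),'max',np.round(q.max(0),3))
    body=box&(P[...,2]>.03)&(P[...,2]<.10)&(abs(r-g)<25)&(abs(g-b)<25)&(r>110)
    for lo,hi in((.34,.44),(.44,.54)):
        q=P[body&(P[...,0]>lo)&(P[...,0]<hi)]
        if len(q)<30: continue
        # circle fit r=24mm
        from scipy.optimize import least_squares
        o=least_squares(lambda c:np.hypot(q[:,0]-c[0],q[:,1]-c[1])-.024,q[:,:2].mean(0)+np.array([.01,.015]),loss='soft_l1',f_scale=.003)
        print(cam,'body fit',len(q),np.round(o.x,4),'rms',round(float(np.sqrt(np.mean(o.fun**2))),4))
E
python3 - <<'E'
from m import *
for c in('top','scene'):
    p=shot(c,c+'4'); white(p,c)
    for n in ['pad_near','pad_far','bottle_1_mid','hood_knob']:
        z={'pad_near':.012,'pad_far':.012,'bottle_1_mid':.069,'hood_knob':.165}[n]
        for d in landmark_of(n,p)[:2]: print(n,d['conf'],np.round(d['at'],1),np.round(atz(p,*d['at'],z),3))
t=cv2.imread('pics/scene4.png'); cv2.imwrite('pics/s4c.png',cv2.resize(t[200:350,260:460],None,fx=4,fy=4,interpolation=2))
t=cv2.imread('pics/top4.png'); cv2.imwrite('pics/t4c.png',cv2.resize(t[120:280,350:450],None,fx=3.7,fy=3.7,interpolation=2))
E
```

```text
top cap px [401.8 231.7] 36 med [ 0.3966 -0.3136  0.1217] min [ 0.386 -0.325  0.114] max [ 0.406 -0.304  0.135]
top body fit 95 [ 0.4002 -0.3164] rms 0.0047
pad_near 0.68 [398.6 234.5] [ 0.402 -0.319  0.012]
pad_far 0.73 [394.7 207.7] [ 0.499 -0.309  0.012]
hood_knob 0.72 [396.3 169.7] [ 0.598 -0.299  0.165]
scene cap px [357.9 266. ] 88 med [ 0.4877 -0.3166  0.1201] min [ 0.479 -0.323  0.1  ] max [ 0.501 -0.302  0.127]
scene cap px [324.  279.5] 87 med [ 0.3949 -0.3209  0.1203] min [ 0.386 -0.327  0.102] max [ 0.41  -0.305  0.127]
scene body fit 521 [ 0.3977 -0.3124] rms 0.0033
scene body fit 443 [ 0.4925 -0.3065] rms 0.0031
pad_near 0.88 [323.8 311.4] [ 0.397 -0.311  0.012]
pad_far 0.89 [357.7 299.2] [ 0.491 -0.314  0.012]
bottle_1_mid 0.93 [355.1 278.9] [ 0.489 -0.302  0.069]
hood_knob 0.88 [390.9 231.2] [ 0.599 -0.288  0.165]
```

View pics/s4c.png

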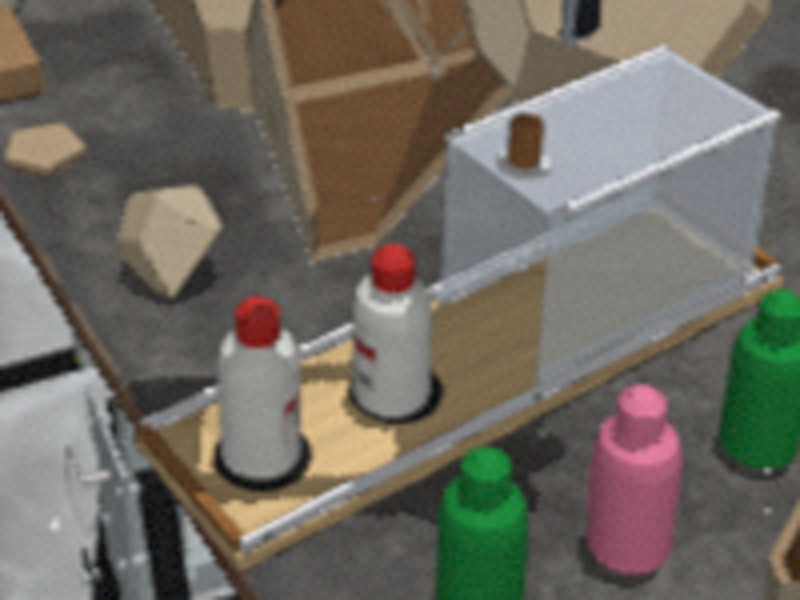

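View pics/t4c.png

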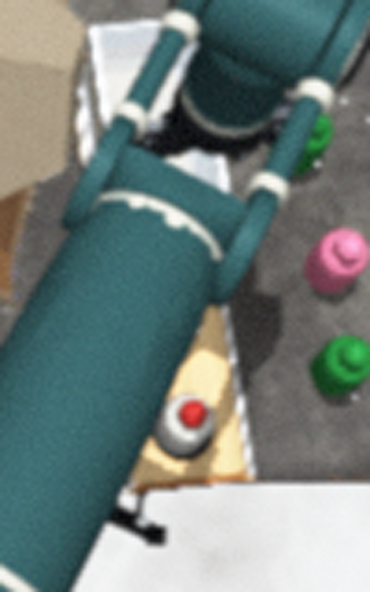

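The hood is at the far stop, with the knob at x≈0.597. The two white bottles are uncovered, near at scene px (324,300) and far at (357,283), while the green and pink ones stay outside the rack. Next I go to the near bottle at (0.397, -0.315).

Run:
```python
from h import *
go(.397,-.315,.26,5.1)
```

```text
pos [ 0.5914 -0.2981  0.2571] yaw 5.21 F [ 0.72 -0.83  0.17] w 0.75 t 6.4167
slide [-19.51  -0.09  -0.03] rot [-0.013  0.013  0.002] rows>= 4.7
```

Request:
{"method": "play_rows", "body": {
  "slide": [
    [-1.5,0,0],
    [-4,0,0],
    [-7,0,0],
    [-10.5,0,0],
    [-14,0,0],
    [-16.5,0,0],
    [-18.5,0,0],
    [-19.5,-0.1,0],
    [-19.5,-0.1,0],
    [-19.5,-0.1,0]
  ],
  "delta_rot": [
    [-0.01,0.01,0],
    [-0.01,0.01,0],
    [-0.01,0.01,0],
    [-0.01,0.01,0],
    [-0.01,0.01,0],
    [-0.01,0.01,0],
    [-0.01,0.01,0],
    [-0.01,0.01,0],
    [-0.01,0.01,0],
    [-0.01,0.01,0]
  ],
  "hand": 1
}}

```text
time: 7.25
tool_pos: [0.3975, -0.315, 0.2598]
tcp_rot: [-3.135, -0.141, 0.003]
wrist_force: [-0.1, -0.2, 0.3]
width: 0.999
```

Run:
```python
from m import *
p=shot('scene','s5'); white(p,'scene'); go(.397,-.315,.071,5.1)
t=cv2.imread('pics/s5.png'); cv2.imwrite('pics/s5c.png',cv2.resize(t[180:350,230:430],None,fx=3.5,fy=3.5,interpolation=2))
```

```text
scene cap px [357.9 266. ] 88 med [ 0.4877 -0.3158  0.1199] min [ 0.478 -0.323  0.102] max [ 0.501 -0.301  0.127]
scene cap px [324.4 279.3] 88 med [ 0.3963 -0.3208  0.12  ] min [ 0.387 -0.328  0.1  ] max [ 0.411 -0.308  0.127]
scene body fit 523 [ 0.3977 -0.3125] rms 0.0034
scene body fit 453 [ 0.4926 -0.3064] rms 0.0032
pos [ 0.398  -0.315   0.2598] yaw 5.2 F [ 0.67 -0.75  1.05] w 0.998 t 7.3
slide [-0.06  0.06 18.88] rot [-0.003  0.002  0.002] rows>= 4.5
```

View pics/s5c.png

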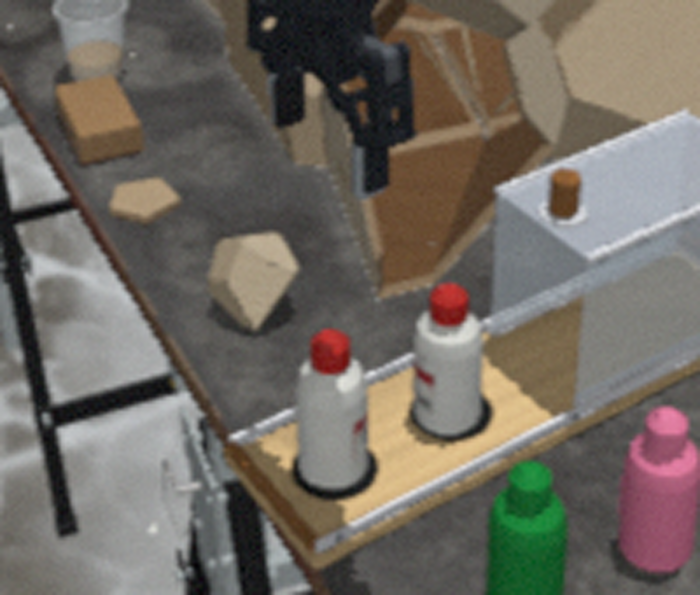

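Request:
{"method": "play_rows", "body": {
  "slide": [
    [0,0,1.5],
    [0,0,4.5],
    [0,0,8],
    [0,0,11.5],
    [0,0,14.5],
    [0,0,16.7],
    [0,0,18.2],
    [0,0,18.9],
    [0,0,18.9],
    [0,0,18.9]
  ],
  "delta_rot": [
    [0,0,0],
    [0,0,0],
    [0,0,0],
    [0,0,0],
    [0,0,0],
    [0,0,0],
    [0,0,0],
    [0,0,0],
    [0,0,0],
    [0,0,0]
  ]
}}

```text
time: 8.13
tool_pos: [0.3985, -0.3145, 0.0709]
tcp_rot: [-3.135, -0.144, 0.003]
wrist_force: [-0.7, -1.0, 0.8]
width: 1.0
```

Request:
{"method": "play_rows", "body": {
  "slide": [
    [0,0,0],
    [0,0,0],
    [0,0,0],
    [0,0,0],
    [0,0,0],
    [0,0,0],
    [0,0,0],
    [0,0,0],
    [0,0,0],
    [0,0,0]
  ],
  "delta_rot": [
    [0,0,0],
    [0,0,0],
    [0,0,0],
    [0,0,0],
    [0,0,0],
    [0,0,0],
    [0,0,0],
    [0,0,0],
    [0,0,0],
    [0,0,0]
  ],
  "hand": 0.4,
  "force": 30
}}

```text
time: 8.97
tool_pos: [0.3993, -0.3151, 0.0725]
tcp_rot: [-3.137, -0.143, 0.0]
wrist_force: [-0.4, 1.7, 4.9]
width: 0.541
```

Run:
```python
from m import *
p=shot('scene','s6'); go(.397,-.315,.071,5.1)
t=cv2.imread('pics/s6.png'); cv2.imwrite('pics/s6c.png',cv2.resize(t[180:350,230:430],None,fx=3.5,fy=3.5,interpolation=2))
```

```text
pos [ 0.3994 -0.3151  0.0725] yaw 5.23 F [-0.64  1.09  5.65] w 0.542 t 9.0167
slide [-0.23 -0.03  0.15] rot [-0.002 -0.     0.002] rows>= 0.1
```

View pics/s6c.png

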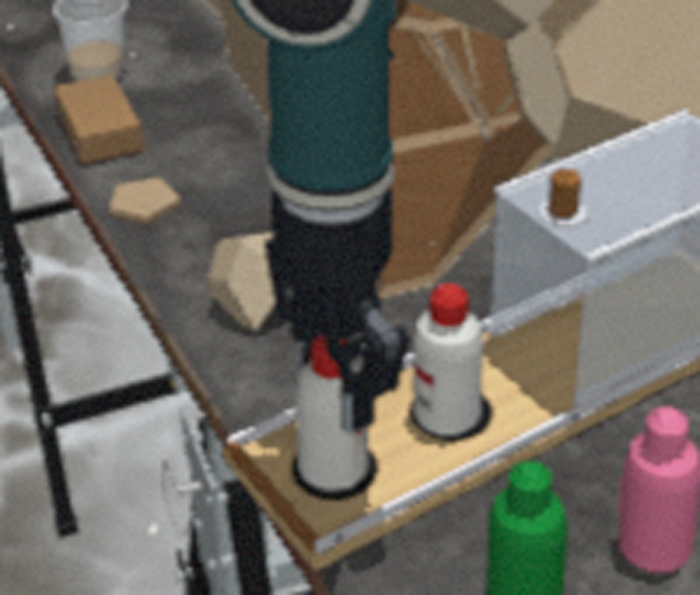

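Request:
{"method": "play_rows", "body": {
  "slide": [
    [0,0,-0.7],
    [0,0,-2],
    [0,0,-3.5],
    [0,0,-5],
    [0,0,-6],
    [0,0,-6.7],
    [0,0,-7],
    [0,0,-7],
    [0,0,-7],
    [0,0,-7],
    [0,0,-7],
    [0,0,-7]
  ],
  "delta_rot": [
    [0,0,0],
    [0,0,0],
    [0,0,0],
    [0,0,0],
    [0,0,0],
    [0,0,0],
    [0,0,0],
    [0,0,0],
    [0,0,0],
    [0,0,0],
    [0,0,0],
    [0,0,0]
  ],
  "force": 35
}}

```text
time: 10.02
tool_pos: [0.3989, -0.3148, 0.1417]
tcp_rot: [-3.135, -0.143, 0.002]
wrist_force: [0.6, 0.2, -2.9]
width: 0.538
```

Request:
{"method": "play_rows", "body": {
  "slide": [
    [0,0,0],
    [0,0,0],
    [0,0,0],
    [0,0,0],
    [0,0,0],
    [0,0,0]
  ],
  "delta_rot": [
    [0,0,0],
    [0,0,0],
    [0,0,0],
    [0,0,0],
    [0,0,0],
    [0,0,0]
  ]
}}

```text
time: 10.52
tool_pos: [0.399, -0.3149, 0.1417]
tcp_rot: [-3.136, -0.143, 0.002]
wrist_force: [-0.5, 0.0, -2.5]
width: 0.545
```

Run:
```python
from m import *
p=shot('scene','s7'); F=[]
for i in range(6): read_camera('scene'); s=read_state(); F.append(list(s['wrist_force'])+list(s['joint_torque'][1:3]))
print(np.round(np.mean(F,0),2),np.round(np.std(F,0),2)); go(.3993,-.3151,.073,5.1)
t=cv2.imread('pics/s7.png'); cv2.imwrite('pics/s7c.png',cv2.resize(t[180:350,230:430],None,fx=3.5,fy=3.5,interpolation=2))
```

```text
[-1.500e-01  2.000e-02 -2.790e+00 -3.668e+01 -3.469e+01] [0.44 0.43 0.33 0.01 0.  ]
pos [ 0.3989 -0.3148  0.1417] yaw 5.23 F [ 0.25  0.3  -3.28] w 0.54 t 10.8667
slide [0.04 0.05 6.87] rot [-0.003  0.001  0.002] rows>= 1.6
```

View pics/s7c.png

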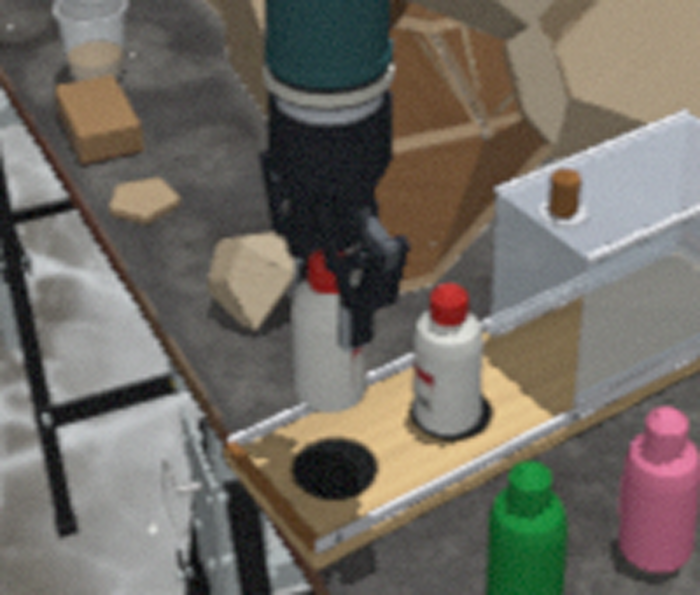

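Near bottle: 2.8–3 N, so it is the heavy one (about 0.29 kg). I'll put it back.

Request:
{"method": "play_rows", "body": {
  "slide": [
    [0,0,1],
    [0,0,2.5],
    [0,0,4],
    [0,0,5.3],
    [0,0,6.1],
    [0,0,6.5],
    [0,0,6.8],
    [0,0,6.9],
    [0,0,6.95],
    [0,0,6.95]
  ],
  "delta_rot": [
    [0,0,0],
    [0,0,0],
    [0,0,0],
    [0,0,0],
    [0,0,0],
    [0,0,0],
    [0,0,0],
    [0,0,0],
    [0,0,0],
    [0,0,0]
  ]
}}

```text
time: 11.7
tool_pos: [0.3994, -0.3151, 0.0728]
tcp_rot: [-3.137, -0.143, 0.0]
wrist_force: [-0.3, -0.4, -2.2]
width: 0.537
```

Request:
{"method": "play_rows", "body": {
  "slide": [
    [0,0,0],
    [0,0,0],
    [0,0,0],
    [0,0,0],
    [0,0,0],
    [0,0,0],
    [0,0,0],
    [0,0,0]
  ],
  "delta_rot": [
    [0,0,0],
    [0,0,0],
    [0,0,0],
    [0,0,0],
    [0,0,0],
    [0,0,0],
    [0,0,0],
    [0,0,0]
  ],
  "hand": 1
}}

```text
time: 12.37
tool_pos: [0.3993, -0.3151, 0.0728]
tcp_rot: [-3.137, -0.143, 0.0]
wrist_force: [-0.5, -0.3, -0.0]
width: 1.001
```

Request:
{"method": "play_rows", "body": {
  "slide": [
    [0,0,-1],
    [0,0,-3],
    [0,0,-6],
    [0,0,-9.5],
    [0,0,-13],
    [0,0,-15.5],
    [0,0,-17],
    [0,0,-17.5],
    [0,0,-17.5]
  ],
  "delta_rot": [
    [0,0,0],
    [0,0,0],
    [0,0,0],
    [0,0,0],
    [0,0,0],
    [0,0,0],
    [0,0,0],
    [0,0,0],
    [0,0,0]
  ]
}}

```text
time: 13.12
tool_pos: [0.4002, -0.3161, 0.2502]
tcp_rot: [3.137, 0.143, 0.005]
wrist_force: [0.4, -0.3, -1.3]
width: 1.001
```

Run:
```python
from m import *
p=shot('scene','s8'); white(p,'scene');  go(.4927,-.307,.25,5.1)
t=cv2.imread('pics/s8.png'); cv2.imwrite('pics/s8c.png',cv2.resize(t[180:350,230:430],None,fx=3.5,fy=3.5,interpolation=2))
```

```text
scene cap px [357.9 266. ] 90 med [ 0.488 -0.316  0.12 ] min [ 0.478 -0.323  0.101] max [ 0.502 -0.301  0.128]
scene cap px [324.8 279.8] 87 med [ 0.3966 -0.3214  0.1195] min [ 0.387 -0.328  0.101] max [ 0.41  -0.308  0.127]
scene body fit 516 [ 0.3976 -0.3125] rms 0.0033
scene body fit 449 [ 0.4926 -0.3063] rms 0.0032
pos [ 0.3994 -0.3154  0.2482] yaw 5.23 F [-0.11  0.41 -0.33] w 0.997 t 13.1667
slide [ 9.36  0.01 -0.17] rot [-0.001 -0.001  0.002] rows>= 2.2
```

View pics/s8c.png

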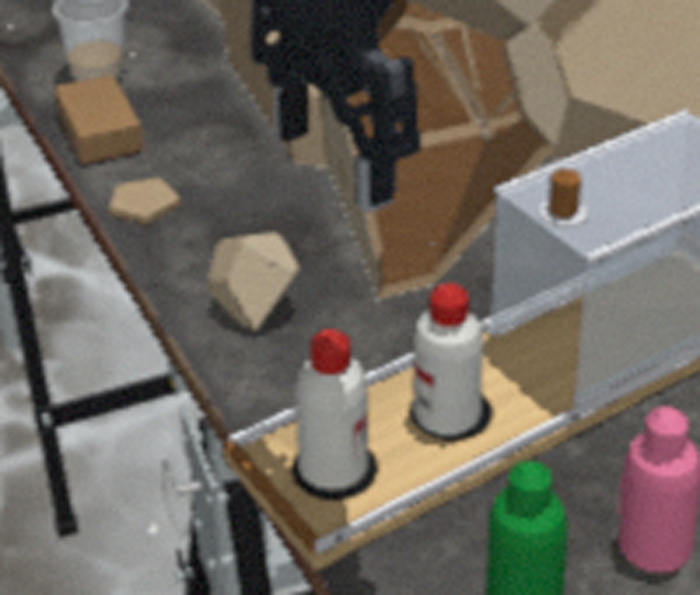

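Near bottle is back on its pad and upright. Now the far one.

Request:
{"method": "play_rows", "body": {
  "slide": [
    [2,0,0],
    [5,0,0],
    [7.5,0,0],
    [9,0,0],
    [9.35,0,0],
    [9.35,0,0],
    [9.35,0,0]
  ],
  "delta_rot": [
    [0,0,0],
    [0,0,0],
    [0,0,0],
    [0,0,0],
    [0,0,0],
    [0,0,0],
    [0,0,0]
  ]
}}

```text
time: 13.75
tool_pos: [0.4914, -0.3066, 0.247]
tcp_rot: [-3.136, -0.144, 0.003]
wrist_force: [-0.3, 0.4, 1.7]
width: 1.0
```

Run:
```python
from m import *
go(.4927,-.307,.0715,5.1)
```

```text
pos [ 0.4914 -0.3066  0.247 ] yaw 5.25 F [-0.33  0.43  1.65] w 1.0 t 13.75
slide [ 0.16  0.1  17.55] rot [-0.002  0.002  0.003] rows>= 4.2
```

Request:
{"method": "play_rows", "body": {
  "slide": [
    [0.1,0,1.5],
    [0.1,0,4.5],
    [0.1,0,8],
    [0.1,0,11.5],
    [0.1,0,14.3],
    [0.1,0,16.2],
    [0.1,0,17.2],
    [0.1,0,17.5],
    [0.1,0,17.5]
  ],
  "delta_rot": [
    [0,0,0],
    [0,0,0],
    [0,0,0],
    [0,0,0],
    [0,0,0],
    [0,0,0],
    [0,0,0],
    [0,0,0],
    [0,0,0]
  ]
}}

```text
time: 14.5
tool_pos: [0.4912, -0.3062, 0.0718]
tcp_rot: [-3.135, -0.143, 0.005]
wrist_force: [0.2, -0.0, 0.6]
width: 1.003
```

Request:
{"method": "play_rows", "body": {
  "slide": [
    [0,0,0],
    [0,0,0],
    [0,0,0],
    [0,0,0],
    [0,0,0],
    [0,0,0],
    [0,0,0],
    [0,0,0],
    [0,0,0],
    [0,0,0]
  ],
  "delta_rot": [
    [0,0,0],
    [0,0,0],
    [0,0,0],
    [0,0,0],
    [0,0,0],
    [0,0,0],
    [0,0,0],
    [0,0,0],
    [0,0,0],
    [0,0,0]
  ],
  "hand": 0.4,
  "force": 30
}}

```text
time: 15.33
tool_pos: [0.4926, -0.307, 0.0737]
tcp_rot: [-3.137, -0.143, 0.0]
wrist_force: [1.6, 0.2, 6.6]
width: 0.537
```

Request:
{"method": "play_rows", "body": {
  "slide": [
    [0,0,-0.7],
    [0,0,-2],
    [0,0,-3.5],
    [0,0,-5],
    [0,0,-6],
    [0,0,-6.7],
    [0,0,-7],
    [0,0,-7],
    [0,0,-7],
    [0,0,-7],
    [0,0,-7],
    [0,0,-7]
  ],
  "delta_rot": [
    [0,0,0],
    [0,0,0],
    [0,0,0],
    [0,0,0],
    [0,0,0],
    [0,0,0],
    [0,0,0],
    [0,0,0],
    [0,0,0],
    [0,0,0],
    [0,0,0],
    [0,0,0]
  ]
}}

```text
time: 16.33
tool_pos: [0.4921, -0.3067, 0.1428]
tcp_rot: [-3.136, -0.143, 0.002]
wrist_force: [-0.4, 0.4, -0.5]
width: 0.537
```

Request:
{"method": "play_rows", "body": {
  "slide": [
    [0,0,0],
    [0,0,0],
    [0,0,0],
    [0,0,0],
    [0,0,0],
    [0,0,0]
  ],
  "delta_rot": [
    [0,0,0],
    [0,0,0],
    [0,0,0],
    [0,0,0],
    [0,0,0],
    [0,0,0]
  ]
}}

```text
time: 16.83
tool_pos: [0.4922, -0.3068, 0.1429]
tcp_rot: [-3.137, -0.143, 0.002]
wrist_force: [-0.1, -0.0, -1.3]
width: 0.535
```

Run:
```python
from m import *
p=shot('scene','s9'); F=[]
for i in range(6): read_camera('scene'); s=read_state(); F.append(list(s['wrist_force'])+list(s['joint_torque'][1:3]))
print(np.round(np.mean(F,0),2),np.round(np.std(F,0),2)); go(.4927,-.307,.073,5.1)
t=cv2.imread('pics/s9.png'); cv2.imwrite('pics/s9c.png',cv2.resize(t[180:350,230:430],None,fx=3.5,fy=3.5,interpolation=2))
```

```text
[  0.63   0.08  -0.84 -43.47 -34.06] [0.35 0.38 0.51 0.01 0.  ]
pos [ 0.4921 -0.3067  0.1429] yaw 5.22 F [ 0.93  0.6  -0.57] w 0.534 t 17.1833
slide [0.06 0.04 6.99] rot [-0.002  0.001  0.002] rows>= 1.7
```

View pics/s9c.png

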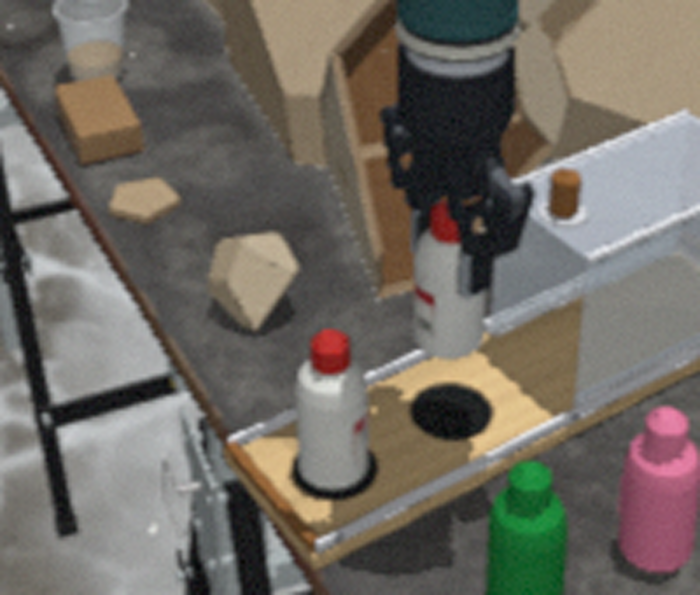

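Far bottle: about 0.85 N, so it is the light one. I'll put it back, then fetch the near one.

Request:
{"method": "play_rows", "body": {
  "slide": [
    [0,0,1],
    [0,0,2.5],
    [0,0,4],
    [0,0,5.3],
    [0,0,6.1],
    [0,0,6.5],
    [0,0,6.8],
    [0,0,6.9],
    [0,0,6.95],
    [0,0,6.95]
  ],
  "delta_rot": [
    [0,0,0],
    [0,0,0],
    [0,0,0],
    [0,0,0],
    [0,0,0],
    [0,0,0],
    [0,0,0],
    [0,0,0],
    [0,0,0],
    [0,0,0]
  ]
}}

```text
time: 18.02
tool_pos: [0.4925, -0.307, 0.074]
tcp_rot: [-3.137, -0.143, 0.001]
wrist_force: [-0.2, -0.3, -0.2]
width: 0.542
```

Request:
{"method": "play_rows", "body": {
  "slide": [
    [0,0,0],
    [0,0,0],
    [0,0,0],
    [0,0,0],
    [0,0,0],
    [0,0,0],
    [0,0,0],
    [0,0,0]
  ],
  "delta_rot": [
    [0,0,0],
    [0,0,0],
    [0,0,0],
    [0,0,0],
    [0,0,0],
    [0,0,0],
    [0,0,0],
    [0,0,0]
  ],
  "hand": 1
}}

```text
time: 18.68
tool_pos: [0.4925, -0.3069, 0.074]
tcp_rot: [-3.137, -0.143, 0.001]
wrist_force: [0.4, -0.4, 0.6]
width: 1.001
```

Request:
{"method": "play_rows", "body": {
  "slide": [
    [0,0,-1],
    [0,0,-3],
    [0,0,-6],
    [0,0,-9.5],
    [0,0,-13],
    [0,0,-15.5],
    [0,0,-17],
    [0,0,-17.5],
    [0,0,-17.5]
  ],
  "delta_rot": [
    [0,0,0],
    [0,0,0],
    [0,0,0],
    [0,0,0],
    [0,0,0],
    [0,0,0],
    [0,0,0],
    [0,0,0],
    [0,0,0]
  ]
}}

```text
time: 19.43
tool_pos: [0.4935, -0.3078, 0.2516]
tcp_rot: [3.137, 0.143, 0.005]
wrist_force: [0.1, -0.7, 0.7]
width: 1.001
```

Request:
{"method": "play_rows", "body": {
  "slide": [
    [-2,0,0],
    [-5,0,0],
    [-7.5,0,0],
    [-9,0,0],
    [-9.4,0,0],
    [-9.4,0,0],
    [-9.4,0,0]
  ],
  "delta_rot": [
    [0,0,0],
    [0,0,0],
    [0,0,0],
    [0,0,0],
    [0,0,0],
    [0,0,0],
    [0,0,0]
  ]
}}

```text
time: 20.02
tool_pos: [0.4002, -0.3163, 0.2509]
tcp_rot: [3.137, 0.142, 0.005]
wrist_force: [0.8, -0.0, 0.4]
width: 1.003
```

Run:
```python
from m import *
p=shot('scene','s10'); white(p,'scene');  go(.399,-.315,.0715,5.1)
t=cv2.imread('pics/s10.png'); cv2.imwrite('pics/s10c.png',cv2.resize(t[180:350,230:430],None,fx=3.5,fy=3.5,interpolation=2))
```

```text
scene cap px [358.1 265.9] 87 med [ 0.4879 -0.3161  0.1202] min [ 0.479 -0.323  0.102] max [ 0.504 -0.302  0.127]
scene cap px [324.7 279.5] 85 med [ 0.3964 -0.3214  0.1203] min [ 0.387 -0.327  0.099] max [ 0.41  -0.306  0.127]
scene body fit 520 [ 0.3975 -0.3124] rms 0.0032
scene body fit 456 [ 0.493  -0.3064] rms 0.0032
pos [ 0.4006 -0.3163  0.251 ] yaw 5.22 F [-0.33 -0.16  0.26] w 1.002 t 20.0667
slide [-0.21 -0.17 17.95] rot [ 0.001 -0.003  0.002] rows>= 4.3
```

View pics/s10c.png

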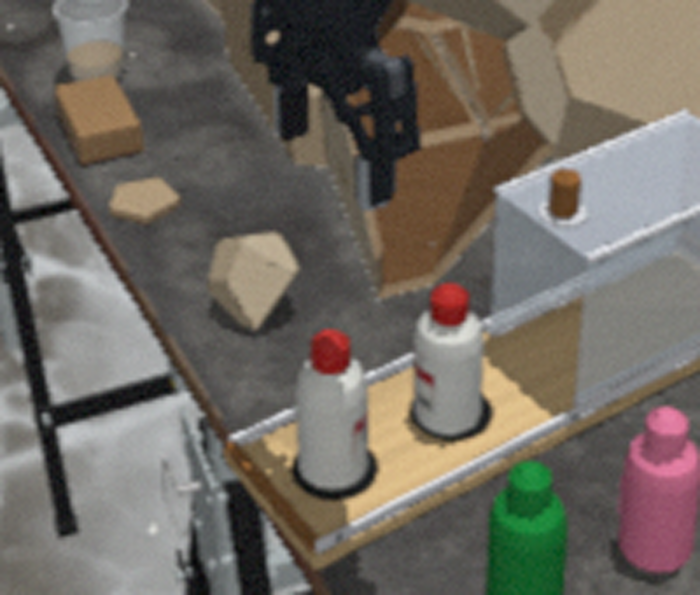

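Request:
{"method": "play_rows", "body": {
  "slide": [
    [-0.1,-0.1,1.5],
    [-0.2,-0.15,4.5],
    [-0.2,-0.15,8],
    [-0.2,-0.15,11.5],
    [-0.2,-0.15,14.5],
    [-0.2,-0.15,16.5],
    [-0.2,-0.15,17.6],
    [-0.2,-0.15,17.9],
    [-0.2,-0.15,17.9],
    [-0.2,-0.15,17.9]
  ],
  "delta_rot": [
    [0,0,0],
    [0,0,0],
    [0,0,0],
    [0,0,0],
    [0,0,0],
    [0,0,0],
    [0,0,0],
    [0,0,0],
    [0,0,0],
    [0,0,0]
  ]
}}

```text
time: 20.9
tool_pos: [0.4005, -0.316, 0.0733]
tcp_rot: [3.136, 0.144, 0.008]
wrist_force: [-0.3, -0.0, 0.8]
width: 0.999
```

Request:
{"method": "play_rows", "body": {
  "slide": [
    [0,0,0],
    [0,0,0],
    [0,0,0],
    [0,0,0],
    [0,0,0],
    [0,0,0],
    [0,0,0],
    [0,0,0],
    [0,0,0],
    [0,0,0]
  ],
  "delta_rot": [
    [0,0,0],
    [0,0,0],
    [0,0,0],
    [0,0,0],
    [0,0,0],
    [0,0,0],
    [0,0,0],
    [0,0,0],
    [0,0,0],
    [0,0,0]
  ],
  "hand": 0.4,
  "force": 40
}}

```text
time: 21.73
tool_pos: [0.4014, -0.3165, 0.075]
tcp_rot: [3.134, 0.143, 0.011]
wrist_force: [-1.1, 1.2, 6.1]
width: 0.537
```

Request:
{"method": "play_rows", "body": {
  "slide": [
    [0,0,-0.7],
    [0,0,-2],
    [0,0,-4],
    [0,0,-6.5],
    [0,0,-9],
    [0,0,-11.5],
    [0,0,-14],
    [0,0,-16],
    [0,0,-17.3],
    [0,0,-18],
    [0,0,-18],
    [0,0,-18]
  ],
  "delta_rot": [
    [0,0,0],
    [0,0,0],
    [0,0,0],
    [0,0,0],
    [0,0,0],
    [0,0,0],
    [0,0,0],
    [0,0,0],
    [0,0,0],
    [0,0,0],
    [0,0,0],
    [0,0,0]
  ]
}}

```text
time: 22.73
tool_pos: [0.3997, -0.3156, 0.2542]
tcp_rot: [3.135, 0.143, 0.01]
wrist_force: [-0.4, -0.9, -3.5]
width: 0.537
```

Run:
```python
from m import *
print(np.round(read_state()['q'],3))
p=shot('scene','s11'); 
t=cv2.imread('pics/s11.png'); cv2.imwrite('pics/s11c.png',cv2.resize(t[100:350,180:430],None,fx=2.4,fy=2.4,interpolation=2))
go(.42,-.0,.255,5.1); go(.449,.301,.255,5.1)
# cup recheck
p=shot('top','t11')
for d in landmark_of('cup_mid',p)[:1]: print(d,atz(p,*d['at'],.0375))
```

```text
[-0.719 -0.067  1.938  0.002  1.264  0.76 ]
pos [ 0.3993 -0.3153  0.2535] yaw 5.23 F [-0.97  0.43 -3.25] w 0.537 t 22.7833
slide [  4.93 -31.21  -0.21] rot [ 0.002 -0.005  0.002] rows>= 7.6
pos [ 0.3993 -0.3153  0.2535] yaw 5.23 F [-0.97  0.43 -3.25] w 0.537 t 22.7833
slide [ 10.56 -60.92  -0.25] rot [ 0.002 -0.005  0.002] rows>= 14.8
{'at': [225.2, 219.9], 'conf': 0.63} [0.45984753 0.28965576 0.0375    ]
```

View pics/s11c.png

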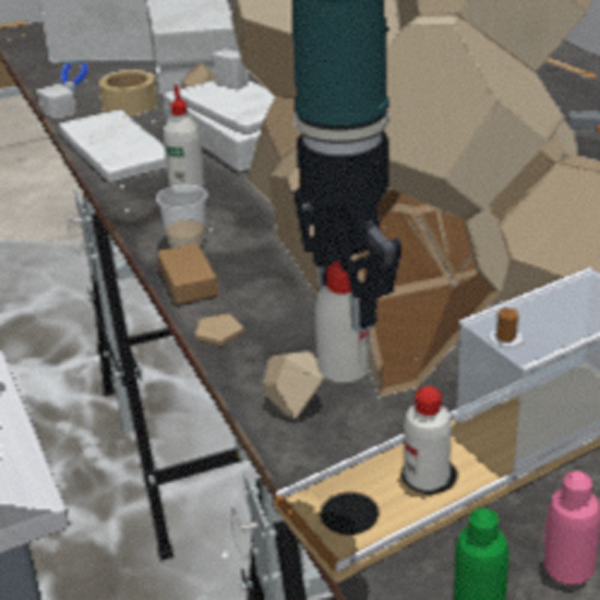

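Request:
{"method": "play_rows", "body": {
  "slide": [
    [0.1,-0.8,0],
    [0.4,-2.6,0],
    [0.9,-5.4,0],
    [1.4,-8.6,0],
    [1.9,-12,0],
    [2.4,-15.4,0],
    [3,-18.8,0],
    [3.5,-22.2,0],
    [4,-25.4,0],
    [4.4,-28.2,0],
    [4.8,-30.2,0],
    [4.9,-31,0]
  ],
  "delta_rot": [
    [0,0,0],
    [0,0,0],
    [0,0,0],
    [0,0,0],
    [0,0,0],
    [0,0,0],
    [0,0,0],
    [0,0,0],
    [0,0,0],
    [0,0,0],
    [0,0,0],
    [0,0,0]
  ]
}}

```text
time: 23.88
tool_pos: [0.4189, 0.001, 0.2518]
tcp_rot: [3.138, 0.148, 0.005]
wrist_force: [0.5, 0.0, -3.3]
width: 0.535
```

Run:
```python
from m import *
p=shot('scene','s12'); 
t=cv2.imread('pics/s12.png'); cv2.imwrite('pics/s12c.png',cv2.resize(t[50:350,180:430],None,fx=2.4,fy=2,interpolation=2))
go(.449,.301,.255,5.1)
D=p['depth'];H,W=D.shape
ys,xs=np.mgrid[0:H,0:W]; f=200/np.tan(np.radians(p['fovy'])/2)
for d in landmark_of('cup_mid',p)[:1]: print(d,atz(p,*d['at'],.0375))
for d in spot_in('cup_mid',p)[:1]: print(d)
p=shot('top','t12'); 
for d in landmark_of('cup_mid',p)[:1]: print(d,atz(p,*d['at'],.0375))
for d in spot_in('cup_mid',p)[:1]: print(d)
```

```text
pos [0.419  0.0009 0.2518] yaw 5.4 F [ 0.03  0.84 -2.84] w 0.535 t 23.9333
slide [  5.81 -29.59  -0.3 ] rot [-0.    -0.003  0.005] rows>= 7.2
{'bbox': [256.9, 189.6, 15.5, 28.2], 'conf': 0.65}
{'at': [222.6, 221.0], 'conf': 0.54} [0.45608996 0.29863337 0.0375    ]
{'bbox': [221.9, 223.1, 22.9, 27.8], 'conf': 0.86}
```

View pics/s12c.png

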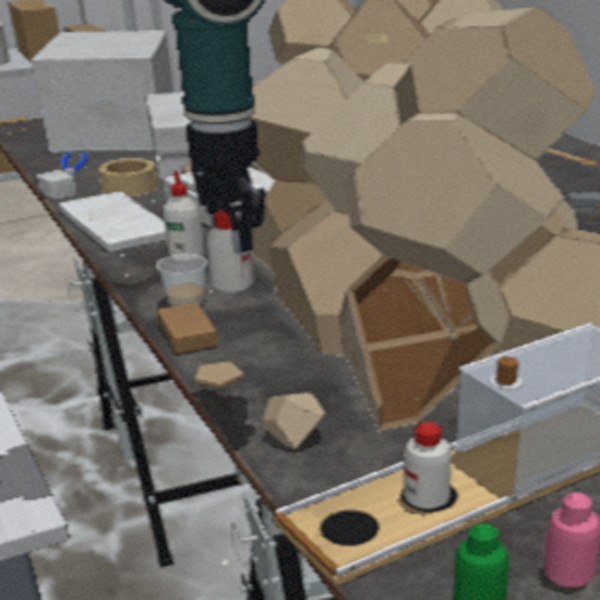

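View pics/t12.png

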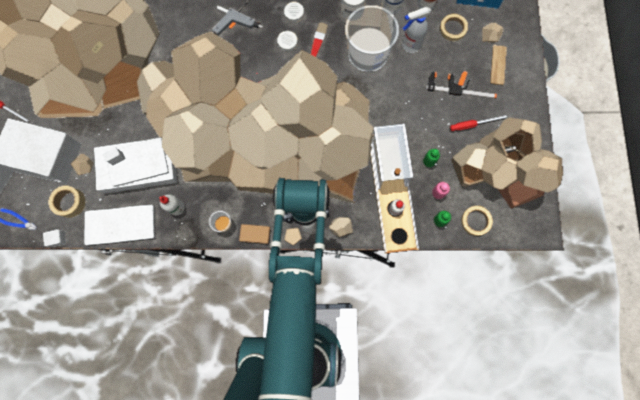

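Run:
```python
from m import *
p=read_camera('scene')
t=cv2.imread('pics/s12.png'); cv2.imwrite('pics/s12d.png',cv2.resize(t[165:215,230:285],None,fx=10,fy=10,interpolation=2))
print(atz(p,255.8,184,.075))
```

```text
[0.44325201 0.28199893 0.075     ]
```

View pics/s12d.png

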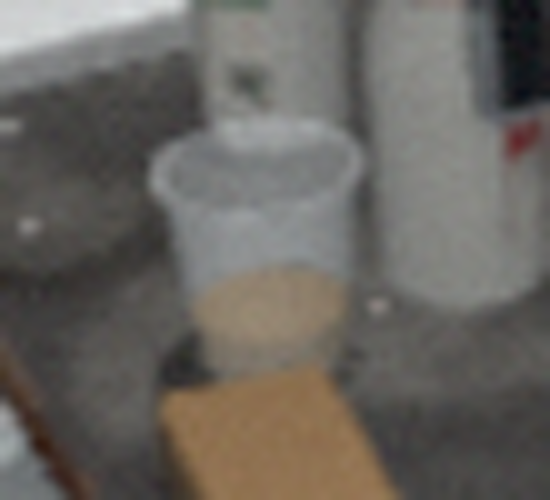

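Request:
{"method": "play_rows", "body": {
  "slide": [
    [0.1,-0.8,0],
    [0.5,-2.5,0],
    [1,-5.2,0],
    [1.6,-8.2,0],
    [2.2,-11.4,0],
    [2.8,-14.6,0],
    [3.5,-18,0],
    [4.1,-21.2,0],
    [4.7,-24.2,0],
    [5.2,-26.8,0],
    [5.5,-28.6,0],
    [5.7,-29.4,0]
  ],
  "delta_rot": [
    [0,0,0],
    [0,0,0],
    [0,0,0],
    [0,0,0],
    [0,0,0],
    [0,0,0],
    [0,0,0],
    [0,0,0],
    [0,0,0],
    [0,0,0],
    [0,0,0],
    [0,0,0]
  ]
}}

```text
time: 25.23
tool_pos: [0.4503, 0.2972, 0.2518]
tcp_rot: [3.137, 0.142, 0.006]
wrist_force: [-0.3, 0.4, -2.7]
width: 0.538
```

Run:
```python
from m import *
go(.448,.299,.235,5.1)
```

```text
pos [0.4503 0.2972 0.2518] yaw 5.19 F [-0.28  0.44 -2.75] w 0.538 t 25.2333
slide [-0.22 -0.2   1.68] rot [ 0.001 -0.004  0.002] rows>= 0.4
```

Request:
{"method": "play_rows", "body": {
  "slide": [
    [-0.1,-0.1,0.4],
    [-0.2,-0.2,0.9],
    [-0.2,-0.2,1.4],
    [-0.2,-0.2,1.6],
    [-0.2,-0.2,1.6],
    [-0.2,-0.2,1.6],
    [-0.2,-0.2,1.6],
    [-0.2,-0.2,1.6]
  ],
  "delta_rot": [
    [0,0,0],
    [0,0,0],
    [0,0,0],
    [0,0,0],
    [0,0,0],
    [0,0,0],
    [0,0,0],
    [0,0,0]
  ]
}}

```text
time: 25.9
tool_pos: [0.4485, 0.2987, 0.2363]
tcp_rot: [3.138, 0.141, 0.007]
wrist_force: [0.1, 0.2, -2.9]
width: 0.534
```

Run:
```python
from m import *
go(.448,.299,.235,5.1)
p=shot('scene','s13'); white(p,'scene'); 
for d in landmark_of('hood_knob',p)[:1]: print(d,atz(p,*d['at'],.165))
for d in landmark_of('bottle_1_mid',p)[:3]: print(d,w(p,*d['at']))
t=cv2.imread('pics/s13.png'); cv2.imwrite('pics/s13c.png',cv2.resize(t[90:350,180:480],None,fx=2.3,fy=2.3,interpolation=2))
p=shot('top','t13'); cv2.imwrite('pics/t13c.png',cv2.resize(p['image'][120:280,150:460,::-1],None,fx=2.5,fy=2.5,interpolation=2)); print(np.round(read_state()['joint_vel'],4))
white(p,'top')
```

```text
pos [0.4485 0.2987 0.2363] yaw 5.15 F [ 0.07  0.21 -2.87] w 0.534 t 25.9
slide [-0.04 -0.03  0.13] rot [ 0.001 -0.004  0.001] rows>= 0.0
scene cap px [358.1 264.4] 61 med [ 0.4888 -0.3147  0.1218] min [ 0.479 -0.322  0.114] max [ 0.503 -0.303  0.128]
scene body fit 436 [ 0.4929 -0.3065] rms 0.0032
{'at': [390.1, 233.9], 'conf': 0.65} [ 0.59008971 -0.29625118  0.165     ]
{'at': [355.8, 279.7], 'conf': 0.83} [ 0.47894178 -0.32179278  0.08520352]
[0.0005 0.0018 0.0013 0.0005 0.0012 0.0011]
top cap px [399.  204.1] 35 med [ 0.4898 -0.3083  0.1236] min [ 0.481 -0.318  0.114] max [ 0.501 -0.298  0.133]
top body fit 83 [ 0.4963 -0.3123] rms 0.0051
```

View pics/s13c.png

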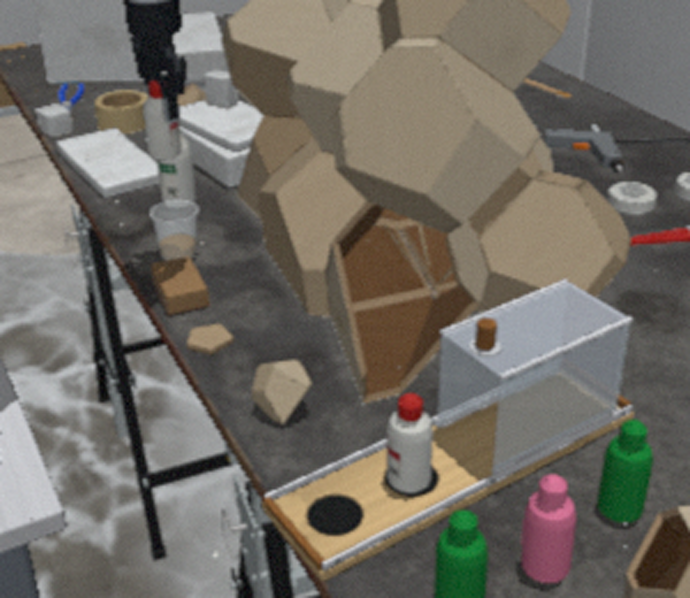

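View pics/t13c.png

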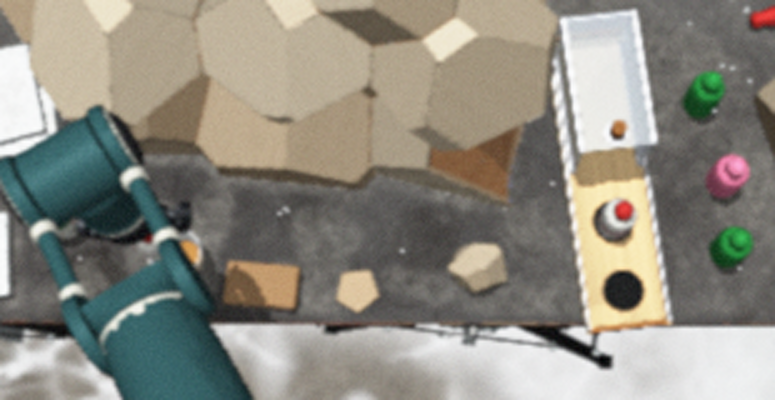

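Run:
```python
from m import *
p=read_camera('scene'); T=np.linalg.inv(p['world_from_camera']); f=200/np.tan(np.radians(p['fovy'])/2)
for P in [(.448,.299,.075),(.448,.299,.175),(.448,.299,.289)]:
    c=T@np.r_[P,1]; print(P,[(p['cx']+f*c[0]/-c[2]-180)*2.3,(p['cy']-f*c[1]/-c[2]-90)*2.3])
print(np.round(atz(p,255.6,181.5,.075),3))
D=p['depth'];ys,xs=np.mgrid[0:400,0:640]
W=(np.stack([(xs-p['cx'])/f*D,-(ys-p['cy'])/f*D,-D,np.ones_like(D)],-1)@p['world_from_camera'].T)[...,:3]
I=p['image'].astype(int)
m=(abs(W[...,0]-.448)<.05)&(abs(W[...,1]-.299)<.05)&(W[...,2]>.15)&(W[...,2]<.26)&(I.min(-1)>110)
q=W[m]; 
from scipy.optimize import least_squares
o=least_squares(lambda c:np.hypot(q[:,0]-c[0],q[:,1]-c[1])-.024,q[:,:2].mean(0)+[.01,.018],loss='soft_l1',f_scale=.003); print(len(q),o.x,q[:,2].min())
```

```text
(0.448, 0.299, 0.075) [np.float64(173.48927316011427), np.float64(210.89374764905915)]
(0.448, 0.299, 0.175) [np.float64(166.80934199162363), np.float64(149.95945224906157)]
(0.448, 0.299, 0.289) [np.float64(158.61023085836544), np.float64(75.16720556125011)]
[0.449 0.3   0.075]
239 [0.44360141 0.29997227] 0.17315346365058137
```

Run:
```python
from workcell import *
print(finish_job())
```

```text
the job is handed in; nothing more can be done
None
```

The job is handed in with the heavier bottle, the one from the near pad, held upright over the mixing cup. `finish_job()` gives no verdict, so this rests on my own checks.

- **Hood:** I slid it by its knob until it met the far stop. In the last picture the knob was still at about x = 0.59 m, which is fully open.
- **Weighing:** I lifted each bottle about 7 cm, held it for over a second and stood it back on its pad. The near bottle pulled about 2.8 N and the far one about 0.85 N. The readings vary by up to 0.5 N, which is small against the gap.
- **Final hold:** The bottle's axis measures (0.444, 0.300) and the cup's rim centre (0.449, 0.300), so it is about 5 mm off centre. Its underside is at 0.173 m, about 98 mm above the rim, and the arm was still. I saw no tilt in the pictures.
- **Everything else:** The light bottle stands upright on the far pad. I touched nothing else on the table, and the cup looked unmoved in the last pictures. The clock read about 26 s at the last check, against the 72 s limit.

**Disagreements:** The detection network put the cup's centre up to about 14 mm from my rim measurements. The rim measurements from both cameras agreed within 2 mm, so I used those. In the last pictures, the light bottle's position differed by about 7 mm between the two cameras, which is well inside the 30 mm allowed.

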